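Nest the beakers, try the pantry bin's lid and hold it open

ROBOT

A 6-joint arm with a two-finger parallel gripper is mounted at the origin on the work surface. World frame = base frame: x ahead of the robot, y to its left, z up, the work surface at z = 0. Lengths are in m, angles in rad, forces in N, time in s.
With the tool pointing down it reaches from about 0.35 to 0.95 m from the base axis. Payload 17.4 kg.
Tool frame: the origin (TCP) lies at the very end of the fingers, on their centre line; the grasp point (between the pads) lies 19 mm behind it; z points along the fingers, y is the line along which they close (so a half turn about z gives the same grasp; the last joint's range is limited). The gripper opens to 93 mm and grips with 3 to 60 N. Pads are 15 mm wide; open, the fingers measure 128 mm over their backs; the gripper's body (75 mm by 188 mm) begins 65 mm behind the grasp point.
Start: joints at [1.118, 0.116, 1.442, -0, 1.584, -0.038], TCP at [0.272, 0.618, 0.219] pointing down, gripper open.
Joint ranges: [-2.83, 2.83], [-0.83, 2.19], [0.07, 2.5], [-1.14, 4.28], [0.01, 3], [-2.97, 2.97]. Speed limits (rad/s): [1.89, 1.89, 2.22, 3.14, 3.14, 3.14].

INTERFACE

Orientations are given as a unit quaternion [x, y, z, w].
In Python, from station import ctrl gives the robot as it stands.
- The arm moves only by the tool steer_hand, called after "Call:" as name(argument=value, ...) on one line, values as JSON. Schema: {"type":"object","properties":{"ticks":{"type":"array","items":{"type":"number"},"minItems":6,"maxItems":48},"finger_gap":{"type":"number"},"squeeze":{"type":"number"},"only":{"type":"string"},"quiet":{"type":"boolean"},"lines":{"type":"string"}},"required":["ticks"],"additionalProperties":false}. ticks is one flat list of numbers that holds 1 to 8 rows one after another, with no inner brackets; each row has 6 numbers: dx, dy, dz in cm, then a rotation vector rx, ry, rz in units of 0.25 rad; each row is the pose to reach, as a shift and turn from the pose commanded when the call began, along the tool's axes at that moment; what a row does not reach only later rows make up. A row lasts 1/12 s, in which the tool goes at most 0.0417 m and 0.125 rad, less where a joint would pass 70% of its speed; a pose out of reach is approached as far as the arm can. finger_gap is the finger opening in m, set as the call begins (left out keeps the last). The fingers move at their own pace and stop on an object; squeeze is the grip in N (left out, the last holds). Time passes only in rows, so rows that do not move let the fingers close. The tool returns the time, the measured TCP pose, the force, the opening and the grip force at its end. only (a regular expression) keeps the lines of the reply that match it, lines (a string "A,B") keeps lines A to B, and quiet returns only ok. Input that does not fit is refused with a message, and nothing moves.
- ctrl.observe(): the state, without advancing time (a new reading comes with each control period).
- ctrl.camera(name): name is "side" or "top" or "wrist"; returns a dict with "color" (384x512x3 uint8, red, green, blue), "fovy" (degrees; the focal length in pixels is half the picture's height over the tangent of half this angle, whatever the lens; pixels are square), "cx", "cy" (the principal point, pixels), "eye" and "orientation" of the camera in the world; the wrist camera has in their place "tool_from_camera" (4x4, takes a point from camera to tool coordinates, whose origin is the TCP and whose axes are the flange's). Camera axes: x right, y down, z forward; pixel columns grow to the right and rows downward; lengths in m; the calibration is good to about 2 mm. The wrist camera is an equidistant fisheye: a pixel r from the principal point sees the ray r / f radians off the axis. A picture is of the moment at which its call begins: read the wrist's pose just before it. There is no depth.
- ctrl.sign_off(): hands the job in; it is judged then, once.
The state is a dict: "time_s": time; "joint_pos": joint angles; "joint_vel": joint speeds; "joint_torque": joint torques, N m; "ee_pos": TCP position; "ee_rot": TCP orientation; "wrist_force": force on the tool from outside, world axes, zero at the start; "ft_torque": the same for the moment, N m; "grip_width": finger opening in m; "grasp_force": force on a finger pad.
Only numpy, scipy, OpenCV 4.12 (cv2) and the standard library are available. Lean on these libraries where they do the work, as an engineer would, in place of code of your own. Each camera call takes 0.05 s, during which the arm holds its last target. There are 200 camera calls.

TASK

I am putting the three steel beakers away in the pantry bin: first nest them upright and right down to the bottom, medium into large and small into medium, with the large one left about where it stands on the counter. Then, before you move its thumb slide, tug the bin's lid up by its bar handle to learn whether it is caught (you cannot see this); only if it is caught does the slide need to go fully to its other end, for sliding it on a free lid may catch it. Lift the lid to about 45 degrees and finish while still holding it there, so that I can load the beakers, without disturbing the jar, the tin and the ramekin.

Things in the scene. Friction and masses are not known exactly. Their poses are not given: they have to be found in the camera images.
- beaker_large: Largest of three plain steel beakers: open round cup standing upright, 70 mm tall, outer diameter 70 mm at the rim and 62 mm at the foot, wall 3 mm, floor 4 mm thick, about 130 g. Origin: centre of its underside, z up along its axis.
- beaker_medium: Medium steel beaker: 90 mm tall, outer diameter 54 mm at the rim and 48 mm at the foot, wall 3 mm, floor 4 mm thick, about 100 g. Nested in the large one, it stands on its floor (underside 4 mm above the large one's underside) and its rim stands 24 mm above the large one's rim. Origin: centre of its underside, z up along its axis.
- beaker_small: Small steel beaker, the slimmest: 110 mm tall, outer diameter 38 mm at the rim and 34 mm at the foot, wall 3 mm, floor 4 mm thick, about 70 g. Nested in the medium one, it stands on its floor and its rim stands 24 mm above the medium one's rim. Origin: centre of its underside, z up along its axis.
- bin: White pantry bin fixed on the counter, 240 (x) x 260 (y) x 114 mm high. Origin: centre of its underside; -x is its front (towards the robot), y its left. A fixed ledge 50 mm deep forms the front of its top; behind it, flush, lies the grey lid, hinged at the rear. An unseen bolt on the thumb slide may hold the lid: if it does so at one end of the slide, the other end frees it.
- lid (a joint): Angle of the lid (rad): 0 shut, grows as its front edge rises, stop at 1.25. It has no stay and falls shut when let go (0.45 kg: about 3 N upward at the bar lift it). When caught it has about 5 mm of play at its front edge (0.03 rad) and then stops hard.
- lid_handle (a point): Middle of the lid's bar handle: round steel bar, 12 mm diameter, 108 mm long, parallel to the bin's y axis, on two end posts 100 mm apart; its axis is 38 mm above the lid's face. When shut this point is 35 mm in front of the bin's centre and 152 mm above the counter. The bar can turn between the fingers as the lid swings.
- lid_hinge (a point): Point on the lid's hinge axis (parallel to the bin's y axis), in the middle of the bin's width, 115 mm behind the bin's centre and 109 mm above the counter. It does not move. The handle point lies 150 mm in front of and 43 mm above it when shut.
- catch (a joint): Travel of the thumb slide (m) along the bin's +y (left): 0 at its right end, 0.030 at its left end. It starts at its right end, whether the lid is caught or not. Slides stiffly (2 N) and stays where it is left.
- catch_knob (a point): Centre of the top of the thumb slide's knob: a dark steel block 26 mm (bin x) x 14 mm (bin y) x 22 mm high on the ledge, on the right of the bin's front (bin x -95 mm, bin y -95 to -65 mm), its top 137 mm above the counter.
- jar: Bystander: glass jar with a steel cap, diameter 68 mm, 110 mm tall. Origin: centre of its underside.
- tin: Bystander: food tin, diameter 66 mm, 85 mm tall. Origin: centre of its underside.
- ramekin: Bystander: white ceramic cup, diameter 84 mm, 50 mm tall. Origin: centre of its underside.

How it is judged:
On the way, in this order (a step that is already met when the one before it is completed fails the run):
1. all three beakers nested, upright on the counter, let go, with the lid still shut (horizontal distance between beaker_medium and beaker_large below 0.01 m and z of beaker_medium in the frame of beaker_large between 0 and 0.012 m and horizontal distance between beaker_small and beaker_medium below 0.01 m and z of beaker_small in the frame of beaker_medium between 0 and 0.012 m and height (world z) of beaker_large below 0.02 m and angle between each of beaker_large, beaker_medium, beaker_small's own z axis and vertical below 0.15 rad and contact force between each of beaker_large, beaker_medium, beaker_small and the fingers below 0.1 N and value of joint lid below 0.05 rad), for 0.2 s.
2. the lid tugged up by the fingers against its play, or further, with the thumb slide not yet moved (value of joint lid above 0.012 rad and contact force between lid and the fingers above 0.5 N and distance of catch_knob from where it was at the start of the episode below 0.005 m), for 0.1 s.
3. the lid lifted well clear of its catch by the fingers (value of joint lid above 0.3 rad and contact force between lid and the fingers above 0.5 N), for 0.1 s.
At the end, for the whole second after the job is handed in: The lid stands still at 0.55 to 1.05 rad (about 45 degrees), held by the fingers and by nothing else; the beakers are nested upright on the counter (centres within 10 mm, medium and small each within 12 mm above the underside of the next larger), untouched; the bystanders stand where they stood (value of joint lid between 0.55 and 1.05 rad and velocity of joint lid between -0.1 and 0.1 rad/s and contact force between lid and the fingers above 0.5 N and contact force between lid and beaker_large below 0.1 N and contact force between lid and beaker_medium below 0.1 N and contact force between lid and beaker_small below 0.1 N and contact force between lid and jar below 0.1 N and contact force between lid and tin below 0.1 N and contact force between lid and ramekin below 0.1 N and horizontal distance between beaker_medium and beaker_large below 0.01 m and z of beaker_medium in the frame of beaker_large between 0 and 0.012 m and horizontal distance between beaker_small and beaker_medium below 0.01 m and z of beaker_small in the frame of beaker_medium between 0 and 0.012 m and height (world z) of beaker_large below 0.02 m and angle between each of beaker_large, beaker_medium, beaker_small's own z axis and vertical below 0.15 rad and contact force between each of beaker_large, beaker_medium, beaker_small and the fingers below 0.1 N); the arm keeps its last pose, push and grip.
It fails at once if the jar is pushed more than 20 mm or tipped (distance of jar from where it was at the start of the episode above 0.02 m or angle between jar's own z axis and vertical above 0.3 rad).
It fails at once if the tin is pushed more than 20 mm or tipped (distance of tin from where it was at the start of the episode above 0.02 m or angle between tin's own z axis and vertical above 0.3 rad).
It fails at once if the ramekin is pushed more than 20 mm or tipped (distance of ramekin from where it was at the start of the episode above 0.02 m or angle between ramekin's own z axis and vertical above 0.3 rad).
It fails at once if the largest beaker is moved more than 50 mm from where it stood (distance of beaker_large from where it was at the start of the episode above 0.05 m).
It also fails if it takes over 72 s, if anything falls off the work surface, if the arm or the gripper's body presses on something with over 40 N, if the wrist force passes 120 N, or if a joint passes its speed limit or range.

## Working session

There is one attempt and no reset: what is moved stays moved. The work goes in short steps, Python scripts to look and compute and a tool call to move; the robot and the scene stay as the last step left them, time stands still between calls to the robot, and variables do not carry over. Pictures are saved under pics/ and viewed, at most 13 in all, crops included, and the job is handed in when it is done.

```bash
ls; mkdir -p pics; cat > h.py <<'E'
import numpy as np,cv2
from scipy.spatial.transform import Rotation as R
from station import ctrl
def ray(c,u,v):
    f=c["color"].shape[0]/2/np.tan(np.radians(c["fovy"])/2)
    d=np.array([(u-c["cx"])/f,(v-c["cy"])/f,1.])
    o=c["orientation"]; o=np.array(o)
    M=R.from_quat(o).as_matrix() if o.size==4 else o.reshape(3,3)
    return np.array(c["eye"]),M@d
def plane(c,u,v,z):
    e,d=ray(c,u,v); return e+d*(z-e[2])/d[2]
def proj(c,p):
    f=c["color"].shape[0]/2/np.tan(np.radians(c["fovy"])/2)
    o=np.array(c["orientation"]);M=R.from_quat(o).as_matrix() if o.size==4 else o.reshape(3,3)
    q=M.T@(np.array(p)-np.array(c["eye"])); return np.array([c["cx"]+f*q[0]/q[2],c["cy"]+f*q[1]/q[2]])
E
python3 - <<'E'
from h import *
s=ctrl.observe();print(s)
for n in ("top","side"):
    c=ctrl.camera(n); print(n,{k:v for k,v in c.items() if k!="color"})
    cv2.imwrite(f"pics/{n}0.png",c["color"][:,:,::-1])
    import pickle;pickle.dump(c,open(f"{n}0.pkl","wb"))
E
```

```text
pics
station.py
{'time_s': 0.0, 'joint_pos': array([ 1.11819980e+00,  1.16468800e-01,  1.44230018e+00, -1.95572092e-05,
        1.58399497e+00, -3.77747774e-02]), 'joint_vel': array([-0.00060318, -0.00097229,  0.0011099 ,  0.00115456, -0.00019461,
        0.00045028]), 'joint_torque': array([ 6.06910864e-03, -7.21270680e+01, -6.22589350e+01,  7.82849779e-02,
        2.42128735e-02, -9.35924891e-05]), 'ee_pos': array([0.27194549, 0.61755626, 0.21789509]), 'ee_rot': array([ 2.05927046e-01,  9.78567171e-01, -5.70501617e-04, -1.32671605e-04]), 'wrist_force': array([0.32193895, 0.54528113, 0.72522139]), 'ft_torque': array([0.01372218, 0.00371968, 0.02600796]), 'grasp_force': 0.0, 'grip_width': 0.09306349366284829}
top {'fovy': 52.16742511550199, 'cx': 255.10209142649214, 'cy': 187.5544660694438, 'eye': array([0.4240376 , 0.01966977, 1.20507192]), 'orientation': array([-0.70531538,  0.70602067, -0.04699859,  0.04308312])}
side {'fovy': 42.280119111022586, 'cx': 244.34740482313262, 'cy': 195.94069903891312, 'eye': array([-0.26906882, -0.87632261,  0.81407111]), 'orientation': array([ 0.80729074, -0.30194185,  0.18424422, -0.47240539])}
```
View pics/top0.png

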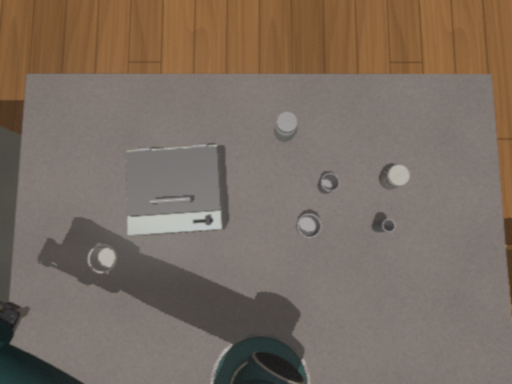

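View pics/side0.png

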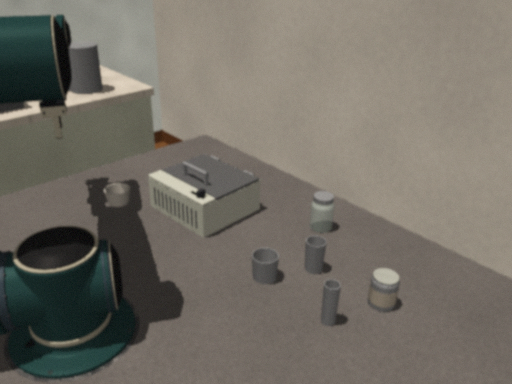

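Top view: large beaker at about (308,223), medium (329,181), small (389,225), jar (287,124), tin (398,175), ramekin (101,258), bin around (174,190) with its bar at (171,199) and its knob at about (208,220). I'll refine these from crops.

```bash
python3 - <<'E'
from h import *
import pickle
t=pickle.load(open("top0.pkl","rb"))["color"];s=pickle.load(open("side0.pkl","rb"))["color"]
a=cv2.resize(t[150:245,290:410],None,fx=4,fy=4,interpolation=cv2.INTER_CUBIC)
b=cv2.resize(t[140:240,120:230],None,fx=4,fy=4,interpolation=cv2.INTER_CUBIC)
b=b[:380]
d=cv2.resize(s[230:330,240:345],None,fx=2,fy=2,interpolation=cv2.INTER_CUBIC)
im=np.zeros((600,800,3),np.uint8)
im[:380,:400]=a[:,:400];im[:380,400:800]=b[:,:400];im[390:590,:210]=d
im=np.clip(im.astype(float)*1.3,0,255).astype(np.uint8)
cv2.imwrite("pics/crop1.png",im[:,:,::-1])
c=pickle.load(open("top0.pkl","rb"))
for n,u,v,z in [("L",308,223,.07),("M",329,181,.09),("S",389,225,.11),("jar",287,124,.11),("tin",398,175,.085),("ram",101,258,.05),("bar",171,199.5,.152),("knob",208,220,.137),("FL",127,234.5,.114),("FR",222,229,.114),("BR",217,144,.114),("BL",127,151,.114)]:
    print(n,plane(c,u,v,z).round(4))
E
```

```text
L [ 0.4663 -0.1393  0.07  ]
M [ 0.5858 -0.1991  0.09  ]
S [ 0.459  -0.3594  0.11  ]
jar [ 0.7486 -0.0785  0.11  ]
tin [ 0.604  -0.4007  0.085 ]
ram [0.3667 0.4598 0.05  ]
bar [0.5267 0.2403 0.152 ]
knob [0.4722 0.1417 0.137 ]
FL [0.4336 0.3669 0.114 ]
FR [0.4484 0.1052 0.114 ]
BR [0.6888 0.1217 0.114 ]
BL [0.6685 0.3764 0.114 ]
```

View pics/crop1.png

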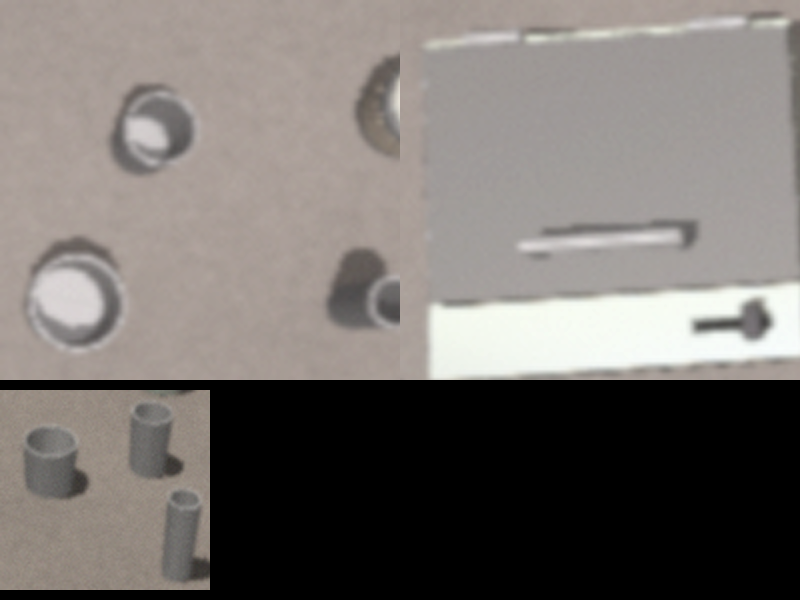

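The crop shows the rim centres at L (308.5,225), M (329.6,181.6) and S (388.4,225.2) in the top view, and about (265,255), (315.5,240) and (332,284.5) in the side view. The knob is at the right end, at about (208,220), and the slot runs left from it. I'll cross-check by triangulating.

```bash
cat >> h.py <<'E'
def go(p,yaw=None,tilt=0.):
    "shift/turn in tool axes to TCP p, tool y at world angle yaw (mod pi)"
    s=ctrl.observe(); r=R.from_quat(s["ee_rot"]); M=r.as_matrix()
    d=M.T@(np.array(p)-s["ee_pos"]); w=np.zeros(3)
    if yaw is not None:
        best=None
        for k in (0,np.pi):
            y=np.array([np.cos(yaw+k),np.sin(yaw+k),0]); z=np.array([0,0,-1.])
            T=np.stack([np.cross(y,z),y,z],1); v=(r.inv()*R.from_matrix(T)).as_rotvec()
            print("turn",v.round(3))
    print("at",s["ee_pos"].round(4),"tooly",np.degrees(np.arctan2(M[1,1],M[0,1])).round(1),"t",round(s["time_s"],2),"shift",d.round(4),"q6",s["joint_pos"][5].round(2))
E
python3 - <<'E'
from h import *
import pickle
a=pickle.load(open("top0.pkl","rb"));b=pickle.load(open("side0.pkl","rb"))
def tri(p,q):
    e1,d1=ray(a,*p);e2,d2=ray(b,*q);A=np.stack([d1,-d2],1);x=np.linalg.lstsq(A,e2-e1,rcond=None)[0]
    m,n=e1+x[0]*d1,e2+x[1]*d2;return ((m+n)/2).round(4),np.linalg.norm(m-n).round(4)
for n,p,q,z in [("L",(308.5,225),(265,255),.07),("M",(329.6,181.6),(315.5,240),.09),("S",(388.4,225.2),(332,284.5),.11),("bar",(171,200.2),(196,173.5),.152),("jar",(287,122),(322,196),.11)]:
    print(n,tri(p,q),plane(a,*p,z).round(4))
# bin corners crop px/4 + offset
for n,u,v in [("FR",220,229.5),("BR",216.5,144.8),("seamL",127.2,215.5),("seamR",220,210.5)]: print(n,plane(a,u,v,.114).round(4))
for n,u,v,z in [("barL",150,201.5,.152),("barR",192.5,199,.152),("knob",208.5,219.8,.137)]: print(n,plane(a,u,v,z).round(4))
go(plane(a,329.6,181.6,.25))
E
```

```text
L (array([ 0.4611, -0.1414,  0.0675]), np.float64(0.0012)) [ 0.4605 -0.1406  0.07  ]
M (array([ 0.5844, -0.2011,  0.0902]), np.float64(0.0008)) [ 0.5841 -0.2008  0.09  ]
S (array([ 0.4587, -0.3587,  0.1077]), np.float64(0.0006)) [ 0.4584 -0.3577  0.11  ]
bar (array([0.5286, 0.2432, 0.1313]), np.float64(0.0046)) [0.5248 0.2402 0.152 ]
jar (array([ 0.7538, -0.0776,  0.1081]), np.float64(0.0033)) [ 0.7545 -0.0786  0.11  ]
FR [0.447  0.1108 0.114 ]
BR [0.6865 0.1231 0.114 ]
seamL [0.4859 0.3685 0.114 ]
seamR [0.4996 0.1113 0.114 ]
barL [0.5214 0.2966 0.152 ]
barR [0.528  0.1825 0.152 ]
knob [0.4728 0.1403 0.137 ]
at [0.2719 0.6176 0.218 ] tooly 66.2 t 0.1 shift [-0.5817 -0.6036 -0.0314] q6 -0.04
```

Units first: shifts go in cm and turns go in units of 0.25 rad. So -0.602 m is -60.2, -0.58 m is -58.

Call:
steer_hand(ticks=[-58,-60.2,-3,0,0,0,-58,-60.2,-3,0,0,0,-58,-60.2,-3,0,0,0,-58,-60.2,-3,0,0,0,-58,-60.2,-3,0,0,0,-58,-60.2,-3,0,0,0,-58,-60.2,-3,0,0,0,-58,-60.2,-3,0,0,0], finger_gap=0.093, squeeze=20)

```text
time_s: 0.77
ee_pos: [0.3869, 0.3032, 0.2305]
ee_rot: [0.206, 0.979, -0.0, 0.0]
wrist_force: [1.2, 0.2, 0.1]
grip_width: 0.0928
grasp_force: 0.0
```

```bash
python3 -c "
from h import *
go([.5842,-.2008,.22])"
```

```text
at [0.3869 0.3032 0.2305] tooly 66.3 t 0.77 shift [-0.3835 -0.3819  0.0105] q6 -0.54
```

Call:
steer_hand(ticks=[-38,-38,0,0,0,0,-38,-38,0,0,0,0,-38,-38,0,0,0,0,-38,-38,0,0,0,0,-38,-38,0,0,0,0,-38,-38,0,0,0,0,-38,-38,0,0,0,0,-38,-38,0,0,0,0])

```text
time_s: 1.43
ee_pos: [0.5077, -0.0078, 0.2306]
ee_rot: [0.206, 0.979, 0.0, 0.0]
wrist_force: [1.2, 0.1, 0.2]
grip_width: 0.0928
grasp_force: 0.0
```

Call:
steer_hand(ticks=[-16,-16,0,0,0,0,-16,-16,0,0,0,0,-16,-16,0,0,0,0,-16,-16,0,0,0,0,-16,-16,0,0,0,0,-16,-16,0,0,0,0,-16,-16,0,0,0,0])

```text
time_s: 2.02
ee_pos: [0.59, -0.22, 0.2291]
ee_rot: [0.207, 0.978, -0.0, -0.001]
wrist_force: [0.0, 0.2, -0.3]
grip_width: 0.0931
grasp_force: 0.0
```

```bash
python3 -c "
from h import *
go([.5842,-.2008,.071])"
```

```text
at [ 0.59   -0.22    0.2291] tooly 66.1 t 2.02 shift [0.0128 0.0153 0.1582] q6 -1.55
```

Converted, 0.05 m is 5, 0.03 m is 3.

Call:
steer_hand(ticks=[1.28,1.53,3,0,0,0,1.28,1.53,5,0,0,0,1.28,1.53,5,0,0,0,1.28,1.53,5,0,0,0])

```text
time_s: 2.35
ee_pos: [0.5836, -0.1967, 0.1802]
ee_rot: [0.206, 0.979, 0.0, -0.001]
wrist_force: [-0.8, 0.2, 1.0]
grip_width: 0.0927
grasp_force: 0.0
```

```bash
python3 - <<'E'
from h import *
go([.5842,-.2008,.071])
c=ctrl.camera("wrist");print(c["tool_from_camera"].round(3),c["fovy"],c["cx"],c["cy"])
cv2.imwrite("pics/w1.png",c["color"][:,:,::-1])
E
```

```text
at [ 0.5836 -0.1967  0.1802] tooly 66.3 t 2.35 shift [-0.0024 -0.0035  0.1092] q6 -1.52
[[ 0.    -0.967 -0.256  0.071]
 [ 1.     0.     0.001  0.001]
 [-0.001 -0.256  0.967 -0.166]
 [ 0.     0.     0.     1.   ]] 65.70646984690485 252.61406062796178 190.88541620789252
```

View pics/w1.png

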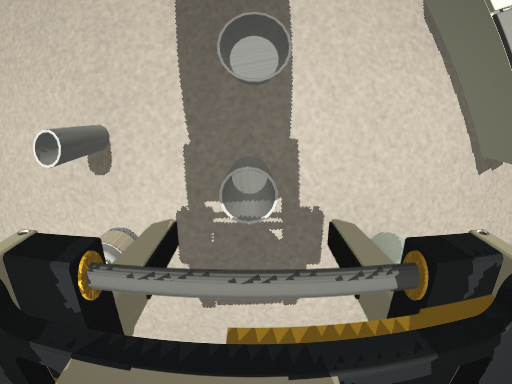

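The wrist picture shows M's rim centred at (248,196), L's rim at (254,46) and S's rim at (47,150). I'll cast fisheye rays to check the positions.

```bash
cat >> h.py <<'E'
def wplane(c,s,u,v,z):
    f=192/np.tan(np.radians(c["fovy"])/2); x,y=u-c["cx"],v-c["cy"]; r=np.hypot(x,y); th=r/f
    d=np.array([np.sin(th)*x/r,np.sin(th)*y/r,np.cos(th)]); T=np.array(c["tool_from_camera"])
    M=R.from_quat(s["ee_rot"]).as_matrix(); e=s["ee_pos"]+M@T[:3,3]; d=M@T[:3,:3]@d
    return e+d*(z-e[2])/d[2]
E
python3 - <<'E'
from h import *
s=ctrl.observe();c=ctrl.camera("wrist")
for u,v,z in [(248,196,.09),(254,46,.07),(47,150,.11)]: print(wplane(c,s,u,v,z).round(4))
go([.5842,-.2008,.071])
E
```

```text
[ 0.5845 -0.2006  0.09  ]
[ 0.4609 -0.1403  0.07  ]
[ 0.461  -0.3563  0.11  ]
at [ 0.5844 -0.1974  0.1823] tooly 66.3 t 2.45 shift [-0.001  -0.0032  0.1113] q6 -1.52
```

Both views agree within 2 mm. Next I descend and grip the medium beaker.

Converted, 0.111 m is 11.1, 0.08 m is 8.

Call:
steer_hand(ticks=[-0.1,-0.32,4,0,0,0,-0.1,-0.32,8,0,0,0,-0.1,-0.32,11.1,0,0,0,-0.1,-0.32,11.1,0,0,0,-0.1,-0.32,11.1,0,0,0])

```text
time_s: 2.87
ee_pos: [0.5837, -0.2008, 0.0704]
ee_rot: [0.206, 0.979, 0.0, -0.0]
wrist_force: [-0.0, -0.3, -0.2]
grip_width: 0.0928
grasp_force: 0.0
```

Call:
steer_hand(ticks=[0,0,0,0,0,0,0,0,0,0,0,0,0,0,0,0,0,0,0,0,0,0,0,0,0,0,0,0,0,0,0,0,0,0,0,0], finger_gap=0.03, squeeze=20)

```text
time_s: 3.37
ee_pos: [0.5838, -0.2008, 0.0701]
ee_rot: [0.206, 0.979, -0.0, 0.0]
wrist_force: [0.3, -0.7, -0.3]
grip_width: 0.0575
grasp_force: 0.0
```

```bash
python3 -c "
from h import *
go([.461,-.1405,.17])"
```

```text
at [ 0.5838 -0.2008  0.0701] tooly 66.2 t 3.37 shift [ 0.1366  0.0057 -0.0999] q6 -1.53
```

Converted, -0.095 m is -9.5, -0.06 m is -6.

Call:
steer_hand(ticks=[0,0,0,0,0,0,0,0,0,0,0,0,0,0,0,0,0,0,0,0,0,0,0,0,0,0,-3,0,0,0,0,0,-6,0,0,0,0,0,-9.5,0,0,0,0,0,-9.5,0,0,0])

```text
time_s: 4.03
ee_pos: [0.5854, -0.2013, 0.1716]
ee_rot: [0.206, 0.979, -0.001, 0.004]
wrist_force: [0.4, -0.3, 0.8]
grip_width: 0.0532
grasp_force: 20.0
```

Call:
steer_hand(ticks=[3,0,0,0,0,0,6,0,0,0,0,0,10,0.57,0,0,0,0,13.66,0.57,0,0,0,0,13.66,0.57,0,0,0,0,13.66,0.57,0,0,0,0,13.66,0.57,0,0,0,0])

```text
time_s: 4.62
ee_pos: [0.4613, -0.1406, 0.1648]
ee_rot: [0.206, 0.979, -0.0, 0.0]
wrist_force: [-0.4, -0.4, -1.3]
grip_width: 0.053
grasp_force: 20.0
```

```bash
python3 - <<'E'
from h import *
go([.461,-.1405,.075])
c=ctrl.camera("wrist")
cv2.imwrite("pics/w2.png",c["color"][:,:,::-1])
E
```

```text
at [ 0.4613 -0.1406  0.1648] tooly 66.2 t 4.62 shift [ 0.0004 -0.0001  0.0898] q6 -1.5
```

View pics/w2.png

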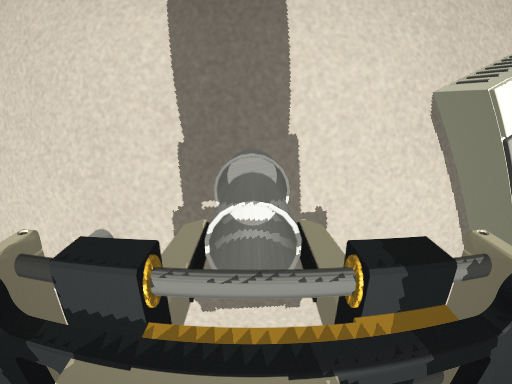

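M's rim, at (253,240), is centred between the fingers above L, at (252,187). The mid-range TCP reference for "down to the bottom" is 0.074, so I lower to there.

Call:
steer_hand(ticks=[0,0,2,0,0,0,0,0,4,0,0,0,0,0,6,0,0,0,0,0,7.5,0,0,0,0,0,8.5,0,0,0,0,0,8.95,0,0,0,0,0,8.95,0,0,0,0,0,8.95,0,0,0])

```text
time_s: 5.33
ee_pos: [0.4614, -0.1407, 0.0754]
ee_rot: [0.206, 0.979, -0.0, -0.0]
wrist_force: [0.4, 0.2, -1.2]
grip_width: 0.0531
grasp_force: 20.0
```

Call:
steer_hand(ticks=[0,0,0,0,0,0,0,0,0,0,0,0,0,0,0,0,0,0,0,0,0,0,0,0,0,0,0,0,0,0,0,0,0,0,0,0,0,0,0,0,0,0,0,0,0,0,0,0], finger_gap=0.09)

```text
time_s: 6.0
ee_pos: [0.4609, -0.1405, 0.0751]
ee_rot: [0.206, 0.979, -0.0, 0.0]
wrist_force: [0.6, 0.3, 0.3]
grip_width: 0.0899
grasp_force: 0.0
```

```bash
python3 -c "
from h import *
go([.4600,-.357,.18])"
```

```text
at [ 0.4609 -0.1405  0.0751] tooly 66.2 t 6.0 shift [-0.0865 -0.1985 -0.1049] q6 -1.5
```

Converted, -0.105 m is -10.5, -0.04 m is -4.

Call:
steer_hand(ticks=[0,0,-4,0,0,0,0,0,-8,0,0,0,0,0,-10.5,0,0,0,-2.65,-6.05,-10.5,0,0,0,-4.3,-10,-10.5,0,0,0,-6,-13.8,-10.5,0,0,0,-7.65,-17.6,-10.5,0,0,0,-8.65,-19.85,-10.5,0,0,0])

```text
time_s: 6.67
ee_pos: [0.4597, -0.3508, 0.1802]
ee_rot: [0.206, 0.979, -0.0, 0.0]
wrist_force: [0.7, -0.2, -0.2]
grip_width: 0.09
grasp_force: 0.0
```

Call:
steer_hand(ticks=[0,0,0,0,0,0,0,0,0,0,0,0])

```text
time_s: 6.83
ee_pos: [0.4596, -0.3503, 0.1794]
ee_rot: [0.207, 0.978, 0.0, -0.001]
wrist_force: [0.4, 1.0, 0.2]
grip_width: 0.0904
grasp_force: 0.0
```

```bash
python3 - <<'E'
from h import *
s=ctrl.observe();go([.4600,-.357,.091])
c=ctrl.camera("wrist")
cv2.imwrite("pics/w3.png",c["color"][:,:,::-1])
M=np.array(c["tool_from_camera"])
E
```

```text
at [ 0.4596 -0.3503  0.1794] tooly 66.1 t 6.83 shift [-0.0032 -0.006   0.0884] q6 -1.85
```

View pics/w3.png

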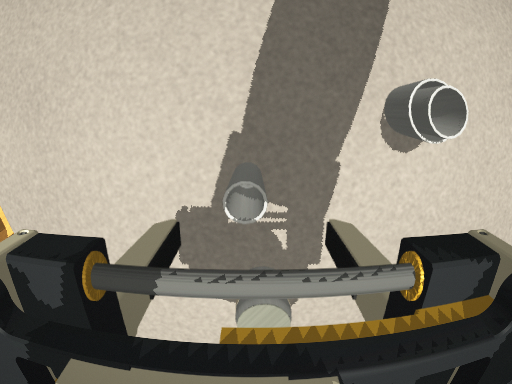

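M is nested in L: M's rim is at (448,111), with L's rim around (430,109). S's rim centre is at (245,202).

```bash
python3 - <<'E'
from h import *
s=ctrl.observe();c=ctrl.camera("wrist")
for u,v,z in [(245,202,.11),(448,111,.094),(427,109,.07)]: print(wplane(c,s,u,v,z).round(4))
p=wplane(c,s,245,202,.11); go([p[0],p[1],.091])
E
```

```text
[ 0.4583 -0.354   0.11  ]
[ 0.4594 -0.1388  0.094 ]
[ 0.4546 -0.1484  0.07  ]
at [ 0.46   -0.3483  0.1799] tooly 66.2 t 6.93 shift [-0.0007 -0.0059  0.0889] q6 -1.85
```

Call:
steer_hand(ticks=[-0.1,-0.7,3,0,0,0,-0.1,-0.7,6,0,0,0,-0.1,-0.7,8.85,0,0,0,-0.1,-0.7,8.85,0,0,0])

```text
time_s: 7.27
ee_pos: [0.4567, -0.3527, 0.0864]
ee_rot: [0.205, 0.979, 0.002, -0.003]
wrist_force: [-0.6, 1.1, -1.8]
grip_width: 0.0901
grasp_force: 0.0
```

Call:
steer_hand(ticks=[0,0,0,0,0,0,0,0,0,0,0,0,0,0,0,0,0,0,0,0,0,0,0,0,0,0,0,0,0,0,0,0,0,0,0,0,0,0,0,0,0,0,0,0,0,0,0,0], finger_gap=0.02, squeeze=20)

```text
time_s: 7.93
ee_pos: [0.4582, -0.3557, 0.0918]
ee_rot: [0.206, 0.979, -0.0, 0.0]
wrist_force: [0.4, -0.1, -0.0]
grip_width: 0.0415
grasp_force: 0.0
```

Call:
steer_hand(ticks=[0,0,0,0,0,0,0,0,0,0,0,0,0,0,0,0,0,0,0,0,0,0,0,0,0,0,0,0,0,0])

```text
time_s: 8.35
ee_pos: [0.4582, -0.3557, 0.0917]
ee_rot: [0.206, 0.979, -0.0, 0.0]
wrist_force: [-1.2, -1.4, 1.5]
grip_width: 0.0373
grasp_force: 20.0
```

```bash
python3 -c "
from h import *
go([.4605,-.1400,.21])"
```

```text
at [ 0.4582 -0.3557  0.0917] tooly 66.2 t 8.35 shift [ 0.0848  0.1983 -0.1183] q6 -1.86
```

Call:
steer_hand(ticks=[0,0,-4,0,0,0,0,0,-8,0,0,0,0,0,-11.8,0,0,0,1.65,3.85,-11.8,0,0,0,3.3,7.7,-11.8,0,0,0,5,11.5,-11.8,0,0,0,6.6,15.4,-11.8,0,0,0,8.2,19.2,-11.8,0,0,0])

```text
time_s: 9.02
ee_pos: [0.4599, -0.1455, 0.2095]
ee_rot: [0.206, 0.979, 0.0, 0.0]
wrist_force: [1.6, 1.1, -0.6]
grip_width: 0.0377
grasp_force: 20.0
```

Call:
steer_hand(ticks=[0.3,0.6,0,0,0,0,0.3,0.6,0,0,0,0,0.3,0.6,0,0,0,0,0.3,0.6,0,0,0,0])

```text
time_s: 9.35
ee_pos: [0.4602, -0.1414, 0.2095]
ee_rot: [0.206, 0.979, -0.0, -0.0]
wrist_force: [-0.2, -0.3, -1.1]
grip_width: 0.0375
grasp_force: 20.0
```

```bash
python3 - <<'E'
from h import *
go([.4605,-.1400,.1012])
c=ctrl.camera("wrist")
cv2.imwrite("pics/w4.png",c["color"][:,:,::-1])
E
```

```text
at [ 0.4602 -0.1414  0.2095] tooly 66.2 t 9.35 shift [0.0003 0.0015 0.1083] q6 -1.51
```

View pics/w4.png

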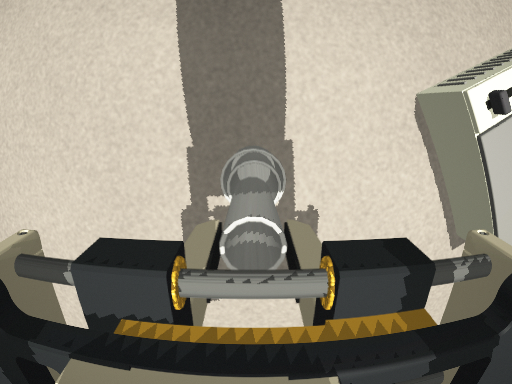

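S (rim at (253,245)) is lined up above M (253,184). I lower it in.

Converted, 0.108 m is 10.8, 0.102 m is 10.2.

Call:
steer_hand(ticks=[0,0.15,3,0,0,0,0,0.15,5.5,0,0,0,0,0.15,7.5,0,0,0,0,0.15,9,0,0,0,0,0.15,10.2,0,0,0,0,0.15,10.8,0,0,0,0,0.15,10.8,0,0,0,0,0.15,10.8,0,0,0])

```text
time_s: 10.07
ee_pos: [0.461, -0.1396, 0.1021]
ee_rot: [0.206, 0.979, -0.0, 0.0]
wrist_force: [-0.4, 0.0, -0.1]
grip_width: 0.0378
grasp_force: 20.0
```

Call:
steer_hand(ticks=[0,0,0,0,0,0,0,0,0,0,0,0,0,0,0,0,0,0,0,0,0,0,0,0,0,0,0,0,0,0,0,0,0,0,0,0,0,0,0,0,0,0,0,0,0,0,0,0], finger_gap=0.065)

```text
time_s: 10.73
ee_pos: [0.4608, -0.1392, 0.1016]
ee_rot: [0.206, 0.979, 0.0, -0.0]
wrist_force: [0.4, 0.2, -0.2]
grip_width: 0.0648
grasp_force: 0.0
```

Call:
steer_hand(ticks=[0,0,-4,0,0,0,0,0,-8,0,0,0,0,0,-12,0,0,0,0,0,-14,0,0,0,0,0,-14,0,0,0])

```text
time_s: 11.15
ee_pos: [0.4619, -0.1396, 0.2469]
ee_rot: [0.206, 0.979, -0.0, 0.003]
wrist_force: [0.5, -0.0, 1.1]
grip_width: 0.0649
grasp_force: 0.0
```

```bash
python3 - <<'E'
from h import *
# bin frame from top-view fits, yaw .054
y=.054;ex=np.array([np.cos(y),np.sin(y)]);ey=np.array([-np.sin(y),np.cos(y)])
bar=np.array([.5248,.2400]);print("center from bar",bar+.035*ex,"knob (right end)",np.array([.4728,.1403]),"pred",bar-.06*ex-.095*ey)
c=ctrl.camera("top");cv2.imwrite("pics/t5.png",cv2.resize(c["color"][140:250,120:340],None,fx=3.6,fy=3.6,interpolation=cv2.INTER_CUBIC)[:,:,::-1])
go([bar[0],bar[1],.25],yaw=.054)
E
```

```text
center from bar [0.55974898 0.24188908] knob (right end) [0.4728 0.1403] pred [0.47001497 0.14190005]
turn [0.002 0.003 1.102]
turn [-0.004  0.003 -2.04 ]
at [ 0.4615 -0.1394  0.244 ] tooly 66.2 t 11.2 shift [ 0.0949  0.3728 -0.0063] q6 -1.5
```

View pics/t5.png

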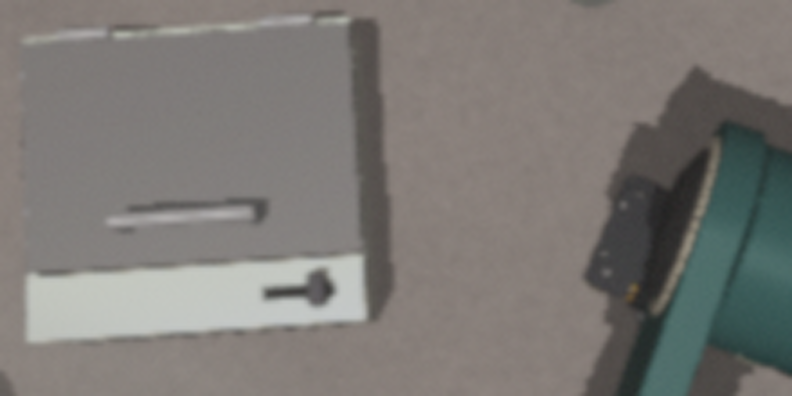

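The arm hides the beakers here. The bar at (182,216) and the knob at (318,288) in the crop confirm the bin frame. I move over the bar while turning.

Converted, 0.32 m is 32, 0.28 m is 28, 0.96 rad is 3.84.

Call:
steer_hand(ticks=[1,4,0,0,0,0.48,2,8,0,0,0,0.96,3,12,0,0,0,1.44,4,16,0,0,0,1.92,5,20,0,0,0,2.4,6,24,0,0,0,2.88,7,28,0,0,0,3.36,8,32,0,0,0,3.84])

```text
time_s: 11.87
ee_pos: [0.5103, 0.1527, 0.2402]
ee_rot: [0.605, 0.796, -0.001, -0.0]
wrist_force: [0.5, -0.6, 0.6]
grip_width: 0.0651
grasp_force: 0.0
```

```bash
python3 -c "
from h import *
go([.5248,.2400,.24],yaw=.054)"
```

```text
turn [-0.001  0.     0.216]
turn [-0.000e+00 -2.000e-03 -2.925e+00]
at [0.5103 0.1527 0.2402] tooly 15.5 t 11.87 shift [0.0803 0.0372 0.0001] q6 -0.03
```

Converted, 0.142 rad is 0.568.

Call:
steer_hand(ticks=[0,0,0,0,0,0.28,0,0,0,0,0,0.568,0,0,0,0,0,0.568,0,0,0,0,0,0.568], finger_gap=0.05)

```text
time_s: 12.2
ee_pos: [0.5105, 0.1508, 0.2404]
ee_rot: [0.657, 0.754, -0.001, -0.0]
wrist_force: [0.1, -1.2, -0.4]
grip_width: 0.0504
grasp_force: 0.0
```

```bash
python3 - <<'E'
from h import *
go([.5248,.2400,.24],yaw=.054)
s=ctrl.observe();c=ctrl.camera("wrist")
cv2.imwrite("pics/w6.png",c["color"][:,:,::-1])
import pickle;pickle.dump((s,c),open("w6.pkl","wb"))
E
```

```text
turn [-0.002  0.     0.082]
turn [-0.00e+00 -2.00e-03 -3.06e+00]
at [0.5105 0.1508 0.2404] tooly 7.8 t 12.2 shift [0.0864 0.0262 0.0004] q6 0.1
```

View pics/w6.png

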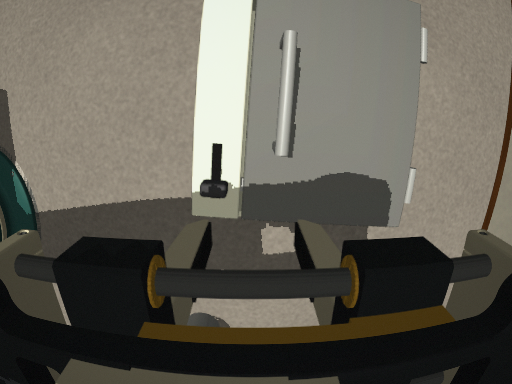

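In the wrist view the bar runs from (290,33) to (282,155) and the knob top is at about (214,190).

```bash
python3 - <<'E'
from h import *
import pickle
s,c=pickle.load(open("w6.pkl","rb"))
a=wplane(c,s,290,33,.155);b=wplane(c,s,282.5,154,.155);k=wplane(c,s,214,190,.137)
print(a,b,(a+b)/2,np.linalg.norm(a-b),"yaw",np.arctan2(-(a-b)[0],(a-b)[1]),k)
p=(a+b)/2;go([p[0],p[1],.165],yaw=.054)
E
```

```text
[0.52236894 0.29661737 0.155     ] [0.53072009 0.19192777 0.155     ] [0.52654451 0.24427257 0.155     ] 0.10502215313136137 yaw 0.0796019846064256 [0.47433273 0.14736175 0.137     ]
turn [-0.001  0.     0.082]
turn [-0.00e+00 -2.00e-03 -3.06e+00]
at [0.5106 0.1506 0.2407] tooly 7.8 t 12.25 shift [0.0906 0.0286 0.0757] q6 0.1
```

Converted, 0.0885 m is 8.85, 0.028 m is 2.8, 0.07 rad is 0.28.

Call:
steer_hand(ticks=[4,1.2,0,0,0,0.14,7.5,2.4,0,0,0,0.28,8.85,2.8,0,0,0,0.28,8.85,2.8,4,0,0,0.28,8.85,2.8,7.5,0,0,0.28,8.85,2.8,10.4,0,0,0.28,8.85,2.8,10.4,0,0,0.28,8.85,2.8,10.4,0,0,0.28])

```text
time_s: 12.92
ee_pos: [0.5263, 0.2416, 0.1371]
ee_rot: [0.684, 0.73, -0.001, -0.0]
wrist_force: [0.4, -0.0, 1.6]
grip_width: 0.05
grasp_force: 0.0
```

```bash
python3 -c "
from h import *
go([.526,.2420,.137],yaw=.06)"
```

```text
turn [-0.002  0.001  0.004]
turn [-1.000e-03 -3.000e-03 -3.137e+00]
at [0.5263 0.2416 0.1371] tooly 3.7 t 12.92 shift [ 0.0004 -0.0003  0.0001] q6 0.32
```

Close on the bar.

Call:
steer_hand(ticks=[0,0,0,0,0,0,0,0,0,0,0,0,0,0,0,0,0,0,0,0,0,0,0,0,0,0,0,0,0,0,0,0,0,0,0,0,0,0,0,0,0,0,0,0,0,0,0,0], finger_gap=0.005, squeeze=25)

```text
time_s: 13.58
ee_pos: [0.5263, 0.2423, 0.138]
ee_rot: [0.684, 0.729, -0.0, -0.0]
wrist_force: [-6.8, -1.0, 4.8]
grip_width: 0.0113
grasp_force: 25.0
```

Call:
steer_hand(ticks=[0,0,0,0,0,0,0,0,0,0,0,0,0,0,0,0,0,0,0,0,0,0,0,0])

```text
time_s: 13.92
ee_pos: [0.5263, 0.2423, 0.1379]
ee_rot: [0.684, 0.729, -0.0, -0.0]
wrist_force: [-6.4, -0.9, 4.7]
grip_width: 0.0113
grasp_force: 25.0
```

Converted, -0.003 m is -0.3, -0.002 m is -0.2.

Call:
steer_hand(ticks=[0,0,-0.1,0,0,0,0,0,-0.2,0,0,0,0,0,-0.3,0,0,0,0,0,-0.3,0,0,0,0,0,-0.3,0,0,0])

```text
time_s: 14.33
ee_pos: [0.527, 0.2423, 0.1405]
ee_rot: [0.684, 0.729, 0.0, 0.0]
wrist_force: [4.1, 1.3, -4.7]
grip_width: 0.0111
grasp_force: 25.0
```

Call:
steer_hand(ticks=[0,0,-0.1,0,0,0,0,0,-0.2,0,0,0,0,0,-0.25,0,0,0,0,0,-0.25,0,0,0,0,0,-0.25,0,0,0])

```text
time_s: 14.75
ee_pos: [0.5278, 0.2424, 0.1432]
ee_rot: [0.684, 0.729, 0.001, 0.001]
wrist_force: [12.4, 2.4, -8.7]
grip_width: 0.0115
grasp_force: 25.0
```

Converted, -0.003 m is -0.3, -0.002 m is -0.2.

Call:
steer_hand(ticks=[0,0,-0.1,0,0,0,0,0,-0.2,0,0,0,0,0,-0.3,0,0,0,0,0,-0.3,0,0,0,0,0,-0.3,0,0,0])

```text
time_s: 15.17
ee_pos: [0.5288, 0.2424, 0.1462]
ee_rot: [0.684, 0.729, 0.002, 0.002]
wrist_force: [22.5, 4.8, -12.0]
grip_width: 0.0116
grasp_force: 25.0
```

The bar followed its arc: 8 mm up, about 0.055 rad, well past the play, with x drifting as the arc requires. The force along the tangent is only about 5 N, so the lid is free and the slide stays. I follow the arc a little way and check.

Converted, 0.0115 m is 1.15, 0.003 m is 0.3.

Call:
steer_hand(ticks=[0,0.3,0,0,0,0,0,0.5,-0.6,0,0,0,0,0.8,-1.3,0,0,0,0,1.15,-2.05,0,0,0,0,1.15,-2.05,0,0,0,0,1.15,-2.05,0,0,0])

```text
time_s: 15.67
ee_pos: [0.5375, 0.243, 0.1671]
ee_rot: [0.684, 0.729, -0.001, -0.001]
wrist_force: [-8.9, -1.4, 0.6]
grip_width: 0.0111
grasp_force: 25.0
```

```bash
python3 - <<'E'
from h import *
go([.54,.24,.2])
c=ctrl.camera("side");cv2.imwrite("pics/s7.png",cv2.resize(c["color"][110:310,100:360],None,fx=3,fy=3)[:,:,::-1])
E
```

```text
at [0.5375 0.243  0.1671] tooly 3.7 t 15.67 shift [-0.0031  0.0022 -0.0329] q6 0.32
```

View pics/s7.png

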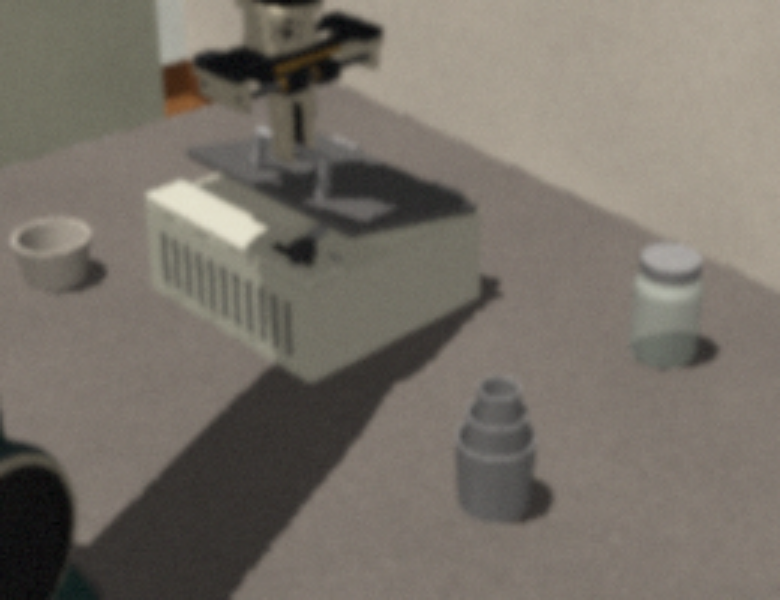

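The side view shows the lid rising with the bar held at about (290,160), and the beakers neatly nested at (497,450). I carry on along the arc.

Converted, -0.0377 m is -3.77, 0.0275 m is 2.75.

Call:
steer_hand(ticks=[0,0.38,-0.68,0,0,0,0,0.79,-1.35,0,0,0,0,1.24,-2,0,0,0,0,1.7,-2.61,0,0,0,0,2.22,-3.2,0,0,0,0,2.75,-3.77,0,0,0,0,2.75,-3.77,0,0,0])

```text
time_s: 16.3
ee_pos: [0.5651, 0.2449, 0.2067]
ee_rot: [0.684, 0.729, -0.0, -0.001]
wrist_force: [-17.7, -3.1, 13.8]
grip_width: 0.0112
grasp_force: 25.0
```

Call:
steer_hand(ticks=[0,0.56,-0.54,0,0,0,0,1.15,-1.06,0,0,0,0,1.77,-1.54,0,0,0,0,2.4,-1.99,0,0,0,0,2.4,-1.99,0,0,0,0,2.4,-1.99,0,0,0,0,2.4,-1.99,0,0,0,0,2.4,-1.99,0,0,0])

```text
time_s: 16.97
ee_pos: [0.5889, 0.2464, 0.2263]
ee_rot: [0.684, 0.729, 0.0, -0.0]
wrist_force: [-12.3, -1.2, 12.9]
grip_width: 0.0114
grasp_force: 25.0
```

```bash
python3 - <<'E'
from h import *
s=ctrl.observe();dx=np.hypot(s["ee_pos"][0]-.5263,s["ee_pos"][1]-.2423);dz=s["ee_pos"][2]-.138
print("lid",np.arctan2(.043+dz,.150-dx)-np.arctan2(.043,.15),np.hypot(.043+dz,.15-dx))
c=ctrl.camera("side");cv2.imwrite("pics/s8.png",cv2.resize(c["color"][90:310,100:360],None,fx=2.7,fy=2.7)[:,:,::-1])
E
```

```text
lid 0.7050857425603343 0.1576336359279382
```

View pics/s8.png

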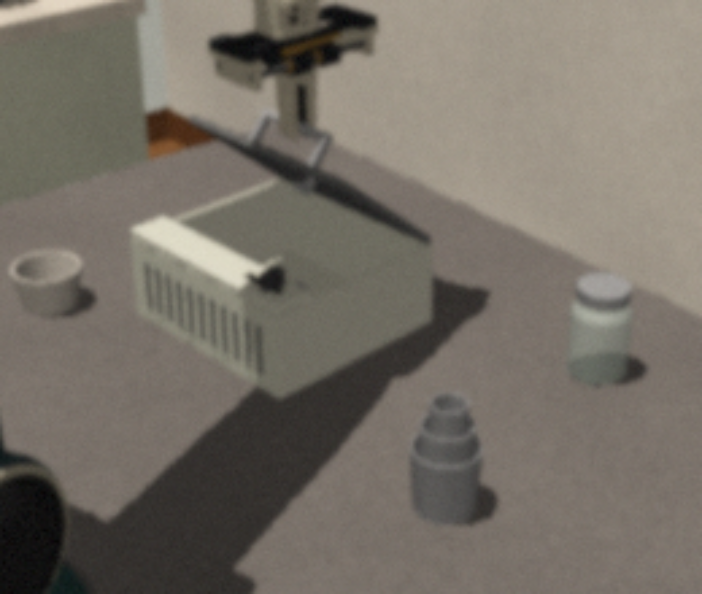

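The lid stands at about 40°, its bar held at (295,130); the beakers are nested and the bystanders stand where they were. I settle briefly and hand in.

Call:
steer_hand(ticks=[0,0,0,0,0,0,0,0,0,0,0,0,0,0,0,0,0,0,0,0,0,0,0,0,0,0,0,0,0,0,0,0,0,0,0,0])

```text
time_s: 17.52
ee_pos: [0.5889, 0.2464, 0.2262]
ee_rot: [0.684, 0.729, -0.0, -0.0]
wrist_force: [-13.0, -2.1, 13.1]
grip_width: 0.0112
grasp_force: 25.0
```

```bash
python3 -c "
from station import ctrl
print(ctrl.sign_off())"
```

```text
the job is handed in; nothing more can be done
None
```

The job is handed in, though no verdict came back: the three beakers are nested, the tug showed the lid was free so I left the slide alone, and the gripper is holding the lid at about 0.70 rad (40°), with the jar and ramekin standing where they were in the last picture and the tin, outside that picture, never approached while gripping the lid.

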